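Film a carved rosette as it turns on the carving turntable

ROBOT

A 6-joint arm with a two-finger parallel gripper is mounted at the origin on the work surface. World frame = base frame: x ahead of the robot, y to its left, z up, the work surface at z = 0. Lengths are in m, angles in rad, forces in N, time in s.
With the tool pointing down it reaches from about 0.425 to 0.95 m from the base axis. Payload 14.7 kg.
Tool frame: the origin (TCP) lies on the mounting face of the last link; the fingertips stand 173 mm ahead of it and the grasp point (between the pads) lies 155 mm ahead of it (grip_depth is the distance from the TCP to the grasp point, in m); x points along the fingers, z is the direction in which the jaws open and shut, and the axes are right-handed (so a half turn about x gives the same grasp; the last joint's range is limited). The gripper opens to 85 mm and grips with 20 to 120 N. Pads are 22 mm wide; open, the fingers measure 114 mm over their backs; the gripper's body (76 mm by 85 mm) begins 54 mm behind the grasp point. The pads swing forward as they close: fully open they stand 13 mm farther back than shut.
Start: joints at [1.077, 0.48, 1.596, -0, 1.065, -0.047], TCP at [0.281, 0.586, 0.405] pointing down, gripper open.
Joint ranges: [-2.75, 2.75], [-0.82, 2.05], [0.23, 2.67], [-1.56, 4.7], [0.09, 2.69], [-2.92, 2.92]. Speed limits (rad/s): [1.89, 1.89, 2.39, 3.01, 3.01, 3.01].

INTERFACE

Orientations are given as a rotation vector (axis times angle).
In Python, from plant import * gives the robot as it stands. The module is installed in compiled form; this text tells all that it offers.
- The arm moves only by the tool move_arm, never from a script. Its argument "commands" is one flat list of numbers, 7 for each row, row after row: the shift along the tool's x, y, z in mm, then the turn, a rotation vector about the tool's x, y, z in rad, then the opening, from -1 (shut) to 1 (fully open). In form: [tx, ty, tz, rx, ry, rz, claw, tx, ty, tz, rx, ry, rz, claw, ...]. A call has 1 to 5 rows; each row is the pose to reach, as a shift and turn from the pose commanded when the call began, along the tool's axes at that moment; what a row does not reach only later rows make up. A row lasts 1/10 s, in which the tool goes at most 50 mm and 8.59 degrees, less where a joint would pass 70% of its speed; a pose out of reach is approached as far as the arm can. A call with a gripper value outside its range is refused whole. The fingers move at their own pace and stop on an object; "grip_force" is the grip in N (left out, the last holds). Time passes only in rows, so rows that repeat a pose let the fingers close. It gives the time, the measured TCP pose, the force and the opening at its end, in the units of the state.
- sense(): the state, without advancing time (a new reading comes with each control period).
- camera(name): name is "side" or "top" or "wrist"; returns a dict with "pixels" (384x512x3 uint8, red, green, blue), "z_map" (384x512 float32, m along the optical axis (not along the pixel's ray), 0 where there is no reading), "intrinsics" (3x3 intrinsics, pixels), "position" and "attitude" of the camera in the world. Camera axes: x right, y down, z forward; pixel columns grow to the right and rows downward; lengths in m; the calibration is good to about 2 mm. A picture is of the moment at which its call begins.
- close_job(): hands the job in, once; it reports no verdict.
The state is a dict: "clock": time; "q": joint angles; "dq": joint speeds; "joint_efforts": joint torques, N m; "tool_pos": TCP position; "eef_rot": TCP orientation; "force": force on the tool from outside, world axes, zero at the start; "ft_torque": the same for the moment, N m; "opening": opening from 0.0 (shut) to 1.0 (fully open).
Only numpy, scipy, OpenCV 4.12 (cv2) and the standard library are available. Lean on these libraries where they do the work, as an engineer would, in place of code of your own. Each camera call takes 0.05 s, during which the arm holds its last target. There are 200 camera calls.

TASK

Film the finished rosette for tool marks with the window light falling on it from every side: set the carving turntable turning gently with a push on one of its wooden dogs, about a turn every three to five seconds, let it run on untouched, and ride along above the rosette with the inspection microscope, upright, its lens centred over the flower and about 25 mm above it, for at least six seconds on end while the table still makes a turn in ten seconds or less. Take the microscope from its holder before or after the push, as suits you, and never let it touch the carved panel. Then put it back in its holder, lens down, upright and fully home, and let go; the table may still be turning, and the other things on the bench stay as they are.

Things in the scene. Friction and masses are not known exactly. Their poses are not given: they have to be found in the camera images.
- turntable: round plywood board, 340 mm in diameter, 18 mm thick, turning freely either way, without stops, about a vertical axis on a ball bearing over a fixed steel foot. Origin on the axis at the board's underside, 32 mm above the bench (top at 50 mm); z up, its yaw is the turning angle. With all it carries 2.65 kg and 0.034 kg m2 about the axis (hidden, -25 to +30 %). Four wooden dogs stand in it
- axis (a point): fixed point on the turning axis at the height of the board's top, 50 mm above the bench; does not turn. Bearing drag about 0.0017 N m s/rad plus 0.0006 N m: once pushed, the table coasts and loses half its speed in roughly 8 to 14 s
- dog_a (a point): centre of the top of the dark round dog (bench peg, 30 mm in diameter) at the panel's +x end, fixed in the board 136 mm from the axis, top 102 mm above the bench. Two more dogs of the same size stand at the panel's long sides, 96 mm from the axis on the y axis
- dog_b (a point): centre of the top of the like dog at the panel's -x end, 136 mm from the axis, top 102 mm above the bench
- panel: pale carved limewood panel 240 x 160 x 20 mm with a thin raised border (to 23.5 mm), fast on the board and turning with it. Origin at the centre of its underside on the turning axis, 50 mm above the bench; top at 70 mm; x along its length
- rosette (a point): centre of the top of the carved rosette, a raised round flower 56 mm in diameter with eight petals, 10 mm proud of the panel, near one corner: x = +82, y = +43 mm in the panel's frame, 93 mm from the axis, 80 mm above the bench. The other three corners are still plain; the leaf wreath in the middle is larger
- microscope: loose hand-held inspection microscope, a plain upright black barrel 34 mm in diameter and 120 mm long with two bright rings, about 0.14 kg. Origin at the middle of its lower end (the lens), z up along the barrel. It stands lens down in the holder with 85 mm of it free above the holder; grip it 75 to 95 mm above the lens
- lens (a point): centre of the microscope's lower end face, on the barrel's axis: what must be kept over the rosette
- holder: grey block 70 x 70 x 45 mm fixed to the bench, with a round upright hole 41 mm in diameter and 35 mm deep in the middle of its top, edge chamfered 3 mm. Origin at the centre of its underside; it stands to the right or to the left of the turntable
- seat (a point): middle of the floor of the holder's hole, 10 mm above the bench: where the lens end rests when fully home
- wax_jar: loose jar with a steel lid, 72 mm in diameter, 75 mm high, on the other side of the turntable from the holder; origin at the centre of its underside; leave it alone
- mallet: loose carver's mallet standing on its head, 90 mm in diameter, 240 mm high, to the right, farther out than the turntable; origin at the centre of its underside; leave it alone
- gouge: loose hand tool with a pale wooden handle lying to the left, farther out than the turntable; leave it alone
Not all that is in view belongs to the job. There is more than one size of the microscope; the one meant has the size given above.

How it is judged:
By the outcome, as a careful person would: the job done as asked, in the order asked, and still so for the second after the job is handed in, with the robot touching nothing.
It also fails if it takes over 58 s, if anything falls off the work surface, if the arm or the gripper's body presses on something with over 40 N, if the wrist force passes 120 N, or if a joint passes its speed limit or range.

## Working session

There is one attempt and no reset: what is moved stays moved. The work goes in short steps, Python scripts to look and compute and a tool call to move; the robot and the scene stay as the last step left them, time stands still between calls to the robot, and variables do not carry over. Pictures are saved under pics/ and viewed, about 8 in all and at most 12, crops included, and the job is handed in when it is done.

Besides the shell and the picture viewer there is one more tool, called after "Emit:" as name(argument=value, ...) on one line, values as JSON. move_arm: Moves the arm, as the interface text tells. Its arguments: {"type":"object","properties":{"commands":{"type":"array","items":{"type":"number"}},"grip_force":{"type":"number"}},"required":["commands"]}

```bash
mkdir -p pics
cat > h.py <<'E'
from plant import *
import numpy as np, cv2
from scipy.spatial.transform import Rotation as R
def rot(a):
    a=np.array(a,float)
    if a.shape==(3,3): return a
    return R.from_rotvec(a).as_matrix() if a.size==3 else R.from_quat(a).as_matrix()
def ray(c,u,v):
    K=c["intrinsics"]; d=np.stack([(np.asarray(u,float)-K[0,2])/K[0,0],(np.asarray(v,float)-K[1,2])/K[1,1],np.ones_like(np.asarray(u,float))],-1)
    return np.array(c["position"]), d@rot(c["attitude"]).T
def onplane(c,u,v,z):
    p,d=ray(c,u,v); return p+d*((z-p[2])/d[...,2])[...,None]
def cloud(c):
    v,u=np.mgrid[0:384,0:512]; p,d=ray(c,u,v); return p+d*c["z_map"][...,None]
def proj(c,P):
    q=(np.asarray(P)-c["position"])@rot(c["attitude"]); K=c["intrinsics"]
    return q[...,0]/q[...,2]*K[0,0]+K[0,2], q[...,1]/q[...,2]*K[1,1]+K[1,2]
def save(c,n): cv2.imwrite("pics/"+n,cv2.cvtColor(c["pixels"],cv2.COLOR_RGB2BGR))
E
python3 - <<'E'
from h import *
import pickle
s=sense();print(s)
C={}
for n in ("top","side","wrist"):
    c=camera(n);C[n]=c;print(n,c["intrinsics"].tolist() if hasattr(c["intrinsics"],'tolist') else c["intrinsics"],c["position"],c["attitude"])
pickle.dump(C,open("c0.pkl","wb"))
im=np.vstack([C["top"]["pixels"]]);save(C["top"],"top0.png");save(C["side"],"side0.png")
E
```

```text
{'clock': 0.0, 'q': array([ 1.07737254e+00,  4.80804393e-01,  1.59686820e+00, -3.44513622e-05,
        1.06511041e+00, -4.66052761e-02]), 'dq': array([ 0.00041607, -0.00037385,  0.00142848,  0.00016599, -0.00039087,
       -0.00033448]), 'joint_efforts': array([-3.23825923e-03, -9.50616074e+01, -4.30193639e+01, -1.44542319e-04,
        1.17649816e-02,  4.33266496e-05]), 'tool_pos': array([0.28075598, 0.58601055, 0.40409219]), 'eef_rot': array([-0.87473982,  1.38909849,  0.87373429]), 'force': array([-1.60261784, -0.2542516 ,  0.45294089]), 'ft_torque': array([-0.0125178 ,  0.0171328 , -0.02406059]), 'opening': 0.9984701790904329}
top [[355.4829432214964, 0.0, 250.12813412409713], [0.0, 355.4829432214964, 196.31636759905592], [0.0, 0.0, 1.0]] [0.41903979 0.00946057 1.10043247] [-2.15443593  2.16266341 -0.12456607]
side [[471.4993367483876, 0.0, 251.49848242655378], [0.0, 471.4993367483876, 181.24771790335726], [0.0, 0.0, 1.0]] [-0.20913066 -1.05387076  0.84508582] [-2.01424956  0.62675648 -0.39637152]
wrist [[322.9489948360092, 0.0, 256.61546741389304], [0.0, 322.9489948360092, 190.64302088971243], [0.0, 0.0, 1.0]] [0.20547677 0.62167755 0.37327384] [2.41179917 1.52118057 0.25140541]
```

View pics/top0.png

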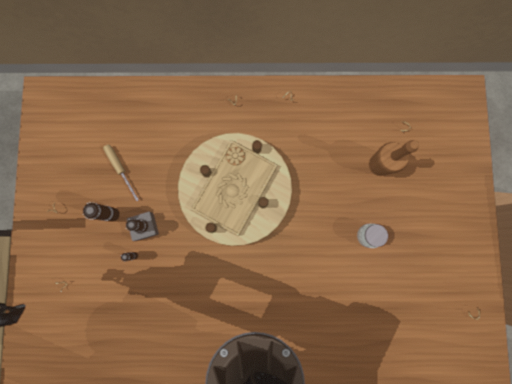

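View pics/side0.png

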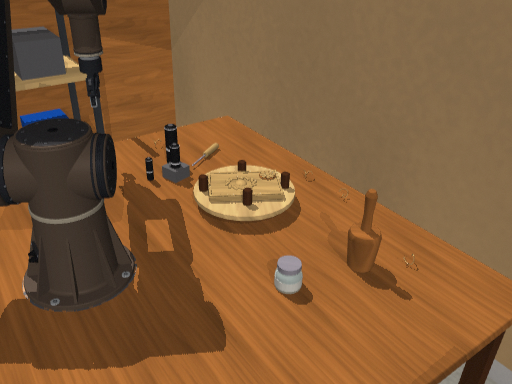

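The top view shows the turntable centred near (235,188), the rosette near (235,154) and dogs at (257,146), (206,171), (263,203) and (211,228). The holder with the microscope is at (140,226), with a larger decoy at (100,212) and a smaller one at (128,257). The jar is at (373,236), the mallet at (392,157) and the gouge at (120,172). The side view agrees.

Run:
```python
from h import *
import pickle
C=pickle.load(open("c0.pkl","rb"))
t,s=C["top"],C["side"]
for n in("top","side"):
    c=C[n]; P=cloud(c); ok=c["z_map"]>0
    px=c["pixels"].astype(int); dark=(px.max(2)<75)
    # tall dark things in the region
    m=ok&dark&(P[...,2]>0.03)&(P[...,2]<0.25)&(P[...,0]>0.25)&(P[...,0]<0.9)&(abs(P[...,1])<0.6)
    nn,l,st,ce=cv2.connectedComponentsWithStats(m.astype(np.uint8))
    print(n)
    for i in range(1,nn):
        if st[i,4]<15: continue
        Q=P[l==i]; zt=np.percentile(Q[:,2],97); T=Q[Q[:,2]>zt-0.008]
        print(st[i].tolist(),"ztop %.4f"%zt,"c",T.mean(0).round(4),"ext",np.ptp(T,axis=0).round(3))
# board in top view: height 0.045..0.055
P=cloud(t);ok=t["z_map"]>0
m=ok&(abs(P[...,2]-.05)<.006)&(abs(P[...,0]-.45)<.3)&(P[...,1]<.3)&(P[...,1]>-.25)
cs,_=cv2.findContours(m.astype(np.uint8),cv2.RETR_EXTERNAL,cv2.CHAIN_APPROX_NONE)
k=max(cs,key=cv2.contourArea);X=onplane(t,k[:,0,0],k[:,0,1],.05)[:,:2]
(cx,cy),r=cv2.minEnclosingCircle(X.astype(np.float32));A=np.c_[2*X,np.ones(len(X))];so=np.linalg.lstsq(A,(X**2).sum(1),rcond=None)[0]
print("board mec",cx,cy,r,"lsq",so[:2],np.sqrt(so[2]+so[0]**2+so[1]**2), "z",np.median(P[m][:,2]))
# holder top z ~.045 near
for n in("top","side"):
    c=C[n];P=cloud(c);m=(c["z_map"]>0)&(abs(P[...,2]-.045)<.004)&(abs(P[...,0]-.42)<.12)&(abs(P[...,1]-.3)<.1)
    nn,l,st,ce=cv2.connectedComponentsWithStats(m.astype(np.uint8))
    for i in range(1,nn):
        if st[i,4]>15:
            Q=P[l==i];v,u=np.where(l==i);print(n,"holder",st[i].tolist(),Q.mean(0).round(4),Q.min(0).round(3),Q.max(0).round(3),cv2.minAreaRect(Q[:,:2].astype(np.float32)))
big=cv2.resize(t["pixels"][120:270,80:300],None,fx=3.6,fy=3.6,interpolation=cv2.INTER_CUBIC)
cv2.imwrite("pics/z0.png",big[:,:,::-1])
```

```text
top
[84, 203, 27, 17, 244] ztop 0.1617 c [0.4953 0.4319 0.1586] ext [0.038 0.037 0.009]
[109, 208, 8, 13, 53] ztop 0.0592 c [0.4929 0.4183 0.0557] ext [0.036 0.012 0.012]
[127, 219, 22, 13, 157] ztop 0.1330 c [0.4589 0.332  0.1303] ext [0.03  0.029 0.01 ]
[125, 253, 11, 7, 51] ztop 0.0908 c [0.3716 0.3602 0.0875] ext [0.014 0.007 0.008]
side
[165, 124, 15, 39, 408] ztop 0.1588 c [0.4934 0.431  0.1575] ext [0.04  0.041 0.011]
[145, 158, 8, 16, 88] ztop 0.0883 c [0.367  0.3616 0.0854] ext [0.02  0.023 0.009]
[238, 162, 8, 9, 65] ztop 0.1021 c [0.6119 0.135  0.0989] ext [0.025 0.025 0.008]
[162, 164, 27, 12, 150] ztop 0.0543 c [0.4531 0.3196 0.0504] ext [0.03  0.052 0.011]
[281, 173, 9, 15, 107] ztop 0.1026 c [ 0.6841 -0.0139  0.0995] ext [0.027 0.024 0.009]
[199, 176, 9, 15, 121] ztop 0.1035 c [0.4478 0.116  0.1005] ext [0.028 0.025 0.01 ]
[243, 190, 9, 16, 128] ztop 0.1022 c [ 0.5192 -0.0321  0.0987] ext [0.024 0.024 0.009]
board mec 0.5696214437484741 0.058809418231248856 0.16937494277954102 lsq [0.56964497 0.058684  ] 0.16748776006528884 z 0.05063564743950133
top holder [127, 212, 29, 29, 319] [0.4558 0.3293 0.0456] [0.417 0.295 0.041] [0.499 0.38  0.049] ((0.4574429392814636, 0.3375917375087738), (0.07014694809913635, 0.07154841721057892), 16.129140853881836)
side holder [162, 162, 27, 12, 133] [0.4535 0.3273 0.0449] [0.417 0.288 0.041] [0.5   0.375 0.049] ((0.4570924937725067, 0.33490705490112305), (0.07312682271003723, 0.07732132822275162), 17.34615707397461)
```

View pics/z0.png

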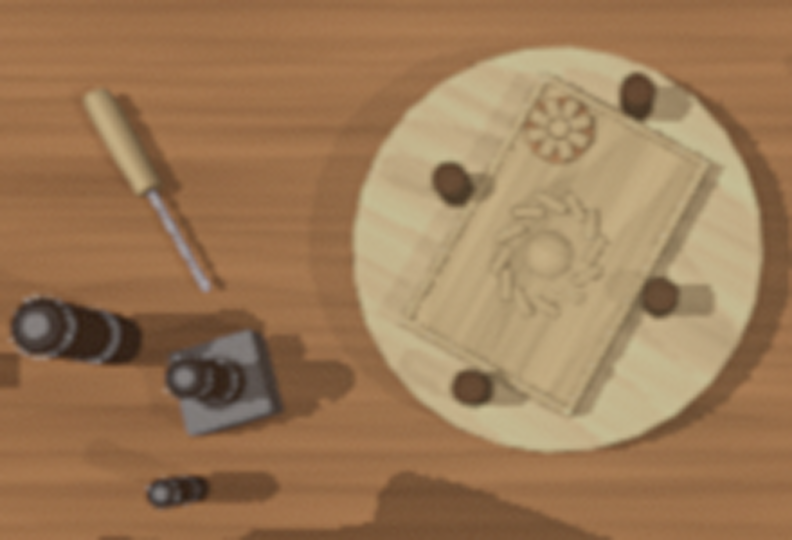

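The crop confirms that the middle microscope stands in the holder (top about 0.13 m, as it should be). The rosette is at crop (560,128), up from the wreath, and the dogs are at (637,95), (453,183), (660,297) and (472,387). Next I refine the angle and work out the moves.

```bash
cat >> h.py <<'E'
AX=np.array([.5696,.0587])
def theta(c,hint=None):
    # panel yaw from the dark dogs' tops (z .102), 4 blobs around axis, plus rosette side by reddish texture
    P=cloud(c); v,u=np.mgrid[0:384,0:512]
    px=c["pixels"].astype(int); X=onplane(c,u,v,.102)
    r=np.hypot(*(X[...,:2]-AX).transpose(2,0,1))
    m=(px.max(2)<100)&(r<.175)&(r>.06)&(abs(P[...,2]-.1)<.012)
    nn,l,st,ce=cv2.connectedComponentsWithStats(m.astype(np.uint8))
    D=[]
    for i in range(1,nn):
        if st[i,4]>=12:
            Q=onplane(c,ce[i,0],ce[i,1],.102)[:2]-AX; D.append((Q[0],Q[1],st[i,4]))
    return D
E
python3 - <<'E'
from h import *
import pickle
C=pickle.load(open("c0.pkl","rb"))
t=C["top"]
for d in theta(t): print("dog",np.round(d,4),"r",np.hypot(d[0],d[1]),"ang",np.degrees(np.arctan2(d[1],d[0])))
print("rosette",onplane(t,80+560/3.6,120+128/3.6,.08))
s=sense();A=rot(s["eef_rot"]);print("tool axes cols x,y,z\n",A.round(3))
w=C["wrist"];print("wrist cam rel tool",(A.T@(w["position"]-s["tool_pos"])).round(3),"\n",(A.T@rot(w["attitude"])).round(3))
px=t["pixels"].astype(int)
for a,b in((227,219),(132,225),(235,155)):print(px[b,a])
def tool(p): return (A.T@(np.array(p)-s["tool_pos"])*1000).round(1)
print("over holder",tool([.43,.33,.404]),"push start hi",tool([.437,.098,.32]),)
E
```

```text
dog [ 0.1144 -0.0657 49.    ] r 0.13191901763375846 ang -29.867344669100838
dog [ 0.0435  0.08   43.    ] r 0.09103148529127293 ang 61.47868942445764
dog [-0.0483 -0.082  38.    ] r 0.0951510319388405 ang -120.5264309626068
dog [-0.1182  0.0622 44.    ] r 0.1336014752454434 ang 152.25729182318673
rosette [0.66130285 0.05507117 0.08      ]
tool axes cols x,y,z
 [[-0.    -0.902  0.432]
 [-0.001  0.432  0.902]
 [-1.     0.    -0.001]]
wrist cam rel tool [ 0.031  0.083 -0.   ] 
 [[ 0.    -0.324  0.946]
 [ 0.001 -0.946 -0.324]
 [ 1.     0.001  0.   ]]
[181 158 118]
[126 121 119]
[191 168 127]
over holder [   0.4 -245.2 -166.4] push start hi [  84.6 -351.8 -372.6]
```

Emit:
move_arm(commands=[0,-20,-14,0,0,0,0.5,0,-60,-41,0,0,0,0.5,0,-100,-68,0,0,0,0.5,0,-140,-95,0,0,0,0.5,0,-180,-122,0,0,0,0.5])

```text
clock: 0.65
tool_pos: [0.3909, 0.3967, 0.4046]
eef_rot: [-0.875, 1.388, 0.874]
force: [0.2, 0.3, -0.5]
opening: 0.745
```

Emit:
move_arm(commands=[0,-35,-24,0,0,0,0.5,0,-58,-39,0,0,0,0.5,0,-65,-44,0,0,0,0.5,0,-65,-44,0,0,0,0.5])

```text
clock: 1.05
tool_pos: [0.4305, 0.3299, 0.4047]
eef_rot: [-0.873, 1.389, 0.873]
force: [-0.0, 0.5, -0.4]
opening: 0.751
```

Run:
```python
from h import *
import pickle
w=camera("wrist");pickle.dump(w,open("w1.pkl","wb"));save(w,"w1.png");s=sense();print(s["clock"],s["tool_pos"],s["opening"])
P=cloud(w);ok=w["z_map"]>0;near=ok&(np.hypot(P[...,0]-.458,P[...,1]-.335)<.08)
px=w["pixels"].astype(int)
m=near&(P[...,2]>.118)&(P[...,2]<.14)
Q=P[m];print("scope top",m.sum(),Q.mean(0),Q.min(0),Q.max(0),np.median(Q[:,2]))
top=Q[Q[:,2]>np.percentile(Q[:,2],90)-.004];print(top.mean(0),cv2.minEnclosingCircle(top[:,:2].astype(np.float32)))
m=near&(abs(P[...,2]-.045)<.004);Q=P[m];print("holder",m.sum(),np.median(Q[:,2]),cv2.minAreaRect(Q[:,:2].astype(np.float32)))
```

```text
1.1 [0.43001505 0.33077913 0.40465519] 0.7494001378538524
scope top 1322 [0.45647901 0.33701452 0.12867681] [0.44156384 0.31886426 0.11801669] [0.47700444 0.35358419 0.13344283] 0.12940527436121158
[0.45788121 0.33649663 0.12987727] ((0.45856618881225586, 0.33629629015922546), 0.01625506579875946)
holder 2385 0.04486690579003255 ((0.458570659160614, 0.3362872302532196), (0.07036241143941879, 0.07022362947463989), 16.480253219604492)
```

View pics/w1.png

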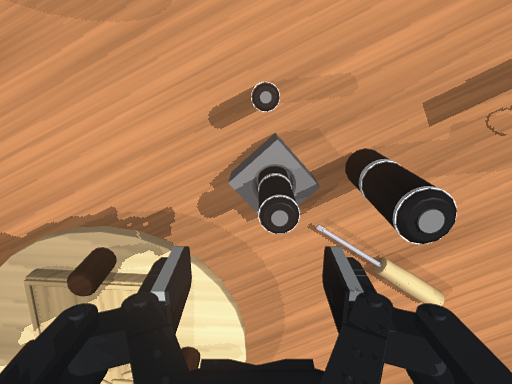

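The wrist view shows the holder with the target microscope near (275,200), its top at (279,215), and the decoys at (265,97) and (425,215). The microscope and holder centre come out at (0.4585, 0.3363), with the top at 0.130 and the holder at 0.045. That matches the given sizes. Next I shut the fingers and go behind dog_b.

Emit:
move_arm(commands=[0,-12,-26,0,0,0,-1,0,-33,-70,0,0,0,-1,0,-54,-113,0,0,0,-1,0,-75,-157,0,0,0,-1,0,-94,-197,0,0,0,-1])

```text
clock: 1.6
tool_pos: [0.4292, 0.112, 0.4047]
eef_rot: [-0.876, 1.387, 0.876]
force: [0.8, -0.1, -1.0]
opening: -0.003
```

Emit:
move_arm(commands=[15,-9,-17,0,0,0,-1,60,-10,-20,0,0,0,-1,105,-10,-20,0,0,0,-1,140,-10,-20,0,0,0,-1,151,-10,-20,0,0,0,-1])

```text
clock: 2.1
tool_pos: [0.429, 0.0909, 0.2511]
eef_rot: [-0.874, 1.392, 0.877]
force: [1.1, -0.2, 0.2]
opening: -0.001
```

Run:
```python
from h import *
a=camera("wrist");save(a,"w2.png");s=sense();print(s["clock"],s["tool_pos"],s["opening"],s["force"])
```

```text
2.15 [0.42921258 0.09086348 0.25114588] -0.0016721620085568517 [-1.89049892 -0.32904242 -1.14450205]
```

View pics/w2.png

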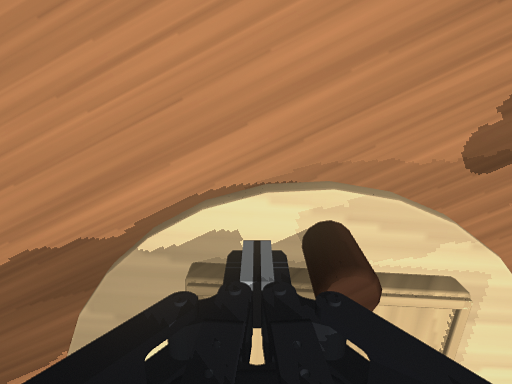

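The wrist view shows the shut fingertips at (257,245), with dog_b just ahead at (330,240) and a clear gap of about 10 mm. Next I work out a smooth clockwise push arc.

```bash
cat >> h.py <<'E'
AX=np.array([.569,.058])
CA,SA=.902,.432
def tyz(d):  # world dx,dy (m) -> tool y,z (mm)
    return np.c_[-CA*d[...,0]+SA*d[...,1], SA*d[...,0]+CA*d[...,1]]*1000
E
python3 - <<'E'
from h import *
inc=np.array([1,1,1,1,1,2.5,4,5.5,7,8.5,9.7,10.5,10.5,6,2])
a=np.radians(166.75-np.r_[0,np.cumsum(inc)]);X=AX+.1436*np.c_[np.cos(a),np.sin(a)]
for k in range(3): print(tyz(X[5*k+1:5*k+6]-X[5*k]).round(0).tolist(),X[5*k+5].round(3))
E
```

```text
[[1.0, 2.0], [1.0, 5.0], [1.0, 7.0], [2.0, 10.0], [2.0, 12.0]] [0.433 0.103]
[[1.0, 6.0], [1.0, 16.0], [1.0, 30.0], [-2.0, 47.0], [-8.0, 68.0]] [0.469 0.161]
[[-10.0, 22.0], [-25.0, 44.0], [-44.0, 62.0], [-56.0, 71.0], [-61.0, 73.0]] [0.555 0.201]
```

Emit:
move_arm(commands=[0,1,2,0,0,0,-1,0,1,5,0,0,0,-1,0,1,7,0,0,0,-1,0,2,10,0,0,0,-1,0,2,12,0,0,0,-1])

```text
clock: 2.65
tool_pos: [0.4337, 0.102, 0.2544]
eef_rot: [-0.874, 1.387, 0.874]
force: [-1.1, -0.7, 0.4]
opening: 0.0
```

Emit:
move_arm(commands=[0,1,6,0,0,0,-1,0,1,16,0,0,0,-1,0,1,30,0,0,0,-1,0,-2,47,0,0,0,-1,0,-8,68,0,0,0,-1])

```text
clock: 3.15
tool_pos: [0.4703, 0.1608, 0.2536]
eef_rot: [-0.874, 1.389, 0.874]
force: [0.3, 0.3, -0.6]
opening: 0.001
```

Emit:
move_arm(commands=[0,-10,22,0,0,0,-1,0,-25,44,0,0,0,-1,0,-44,62,0,0,0,-1,0,-56,71,0,0,0,-1,-15,-61,73,0,0,0,-1])

```text
clock: 3.65
tool_pos: [0.5578, 0.2006, 0.2673]
eef_rot: [-0.874, 1.389, 0.875]
force: [-0.5, 0.2, 0.2]
opening: -0.0
```

Emit:
move_arm(commands=[-35,0,0,0,0,0,0.3,-65,25,14,0,0,0,0.3,-75,65,36,0,0,0,0.3,-75,106,59,0,0,0,0.3,-75,139,77,0,0,0,0.3])

```text
clock: 4.15
tool_pos: [0.4632, 0.3312, 0.3443]
eef_rot: [-0.874, 1.387, 0.874]
force: [-0.2, 0.7, -0.8]
opening: 0.649
```

```bash
cat >> h.py <<'E'
def dogs(c):
    out=[]
    for d in theta(c):
        out.append((np.degrees(np.arctan2(d[1],d[0])),np.hypot(d[0],d[1]),d[2]))
    return out
E
python3 - <<'E'
from h import *
import pickle
c=camera("top");s=sense();print(s["clock"],s["tool_pos"],s["opening"])
pickle.dump(c,open("t%.2f.pkl"%s["clock"],"wb"));save(c,"t1.png")
for d in dogs(c): print(np.round(d,3))
E
```

```text
4.2 [0.46058527 0.33433197 0.34403891] 0.651050874454915
[17.225  0.127 25.   ]
[-77.931   0.09   18.   ]
[1.12377e+02 9.10000e-02 2.80000e+01]
[-1.63046e+02  1.34000e-01  7.20000e+01]
```

Emit:
move_arm(commands=[10,9,4,0,0,0,0.3,45,9,4,0,0,0,0.3,78,9,4,0,0,0,0.3,88,9,4,0,0,0,0.3,88,9,4,0,0,0,0.3])

```text
clock: 4.7
tool_pos: [0.4579, 0.3358, 0.2541]
eef_rot: [-0.874, 1.392, 0.874]
force: [0.0, -0.5, 0.4]
opening: 0.65
```

Run:
```python
from h import *
import pickle
c=camera("top");s=sense();print(s["clock"],s["tool_pos"],s["opening"],s["force"])
pickle.dump(c,open("t%.2f.pkl"%s["clock"],"wb"))
for d in dogs(c): print(np.round(d,3))
```

```text
4.75 [0.45836954 0.33602858 0.25544932] 0.6496591759348214 [-0.15918322  0.33445836 -0.02395793]
[-41.388   0.127  21.   ]
[52.962  0.086 22.   ]
[-1.33312e+02  9.50000e-02  4.40000e+01]
[1.40636e+02 1.35000e-01 8.20000e+01]
```

Emit:
move_arm(commands=[0,0,0,0,0,0,-1,0,0,0,0,0,0,-1,0,0,0,0,0,0,-1,0,0,0,0,0,0,-1], grip_force=45)

```text
clock: 5.15
tool_pos: [0.4587, 0.3363, 0.2571]
eef_rot: [-0.874, 1.385, 0.874]
force: [0.4, -0.7, 7.6]
opening: 0.387
```

Emit:
move_arm(commands=[-8,0,0,0,0,0,-1,-30,0,0,0,0,0,-1,-65,0,0,0,0,0,-1,-100,0,0,0,0,0,-1,-120,0,0,0,0,0,-1])

```text
clock: 5.65
tool_pos: [0.4584, 0.3362, 0.3794]
eef_rot: [-0.874, 1.384, 0.874]
force: [-0.2, -0.2, -2.3]
opening: 0.387
```

Run:
```python
from h import *
import pickle
c=camera("top");s=sense();print(s["clock"],s["tool_pos"],s["opening"],s["force"])
pickle.dump(c,open("t%.2f.pkl"%s["clock"],"wb"))
for d in dogs(c): print(np.round(d,3))
w=camera("side");pickle.dump(w,open("s1.pkl","wb"));save(w,"s1.png")
P=cloud(w);px=w["pixels"].astype(int)
m=(w["z_map"]>0)&(np.hypot(P[...,0]-.458,P[...,1]-.336)<.035)&(P[...,2]>.07)&(P[...,2]<.24)
for z in np.arange(.10,.25,.01):
    q=P[m&(abs(P[...,2]-z)<.005)]
    if len(q): print(round(z,3),len(q),q.mean(0).round(4),np.ptp(q,axis=0).round(3))
cv2.imwrite("pics/s1c.png",cv2.resize(w["pixels"][60:210,100:300],None,fx=4,fy=4)[:,:,::-1])
```

```text
5.7 [0.45892662 0.33652292 0.38164127] 0.3854516612081943 [1.67634265 1.44453119 2.15712723]
[46.647  0.131 36.   ]
[-48.287   0.086  21.   ]
[1.36253e+02 9.60000e-02 7.50000e+01]
[-1.34714e+02  1.33000e-01  7.20000e+01]
0.14 22 [0.4539 0.3264 0.1412] [0.029 0.023 0.007]
0.15 27 [0.4553 0.3279 0.1505] [0.032 0.029 0.009]
0.16 23 [0.4557 0.3275 0.1602] [0.032 0.019 0.009]
0.17 26 [0.4541 0.3276 0.17  ] [0.031 0.025 0.01 ]
0.18 22 [0.4559 0.3267 0.1793] [0.032 0.023 0.009]
0.19 29 [0.4553 0.3251 0.1893] [0.033 0.024 0.009]
0.2 27 [0.4543 0.3279 0.1996] [0.027 0.032 0.01 ]
0.21 19 [0.452  0.3254 0.2105] [0.029 0.026 0.008]
0.22 25 [0.4535 0.3212 0.2199] [0.029 0.032 0.009]
0.23 25 [0.4508 0.3183 0.2299] [0.033 0.028 0.009]
0.24 16 [0.4507 0.3186 0.2378] [0.035 0.029 0.004]
```

View pics/s1c.png

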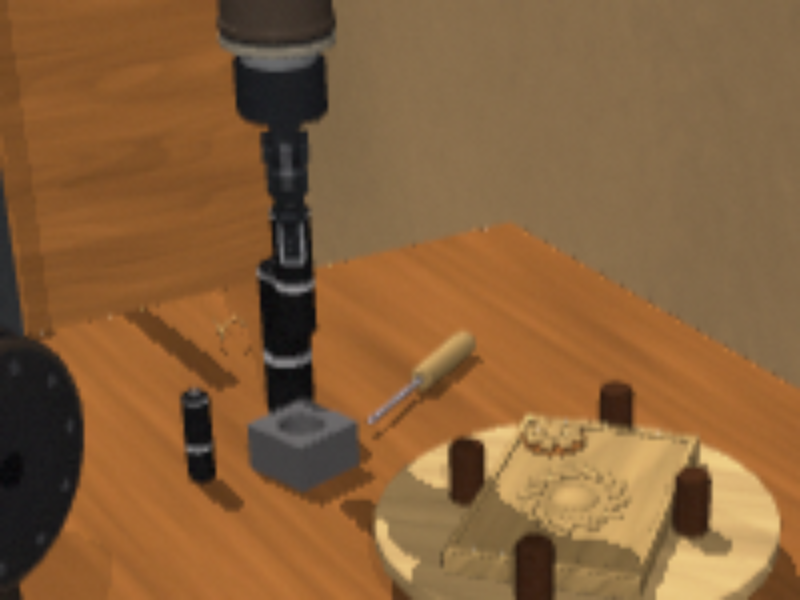

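The crop shows the microscope held upright above the now empty holder (hole at (303,425)). The small decoy (200,435) and the gouge are untouched, and the table is turning. Next I move to a waiting point over the table and fit the spin.

Emit:
move_arm(commands=[0,-15,-12,0,0,0,-1,0,-50,-39,0,0,0,-1,0,-89,-69,0,0,0,-1,0,-125,-97,0,0,0,-1,0,-150,-116,0,0,0,-1])

```text
clock: 6.25
tool_pos: [0.5438, 0.164, 0.3753]
eef_rot: [-0.874, 1.389, 0.873]
force: [0.4, 0.4, -1.0]
opening: 0.387
```

Emit:
move_arm(commands=[0,-12,-8,0,0,0,-1,0,-16,-12,0,0,0,-1,0,-16,-12,0,0,0,-1])

```text
clock: 6.55
tool_pos: [0.5523, 0.1489, 0.3754]
eef_rot: [-0.873, 1.389, 0.874]
force: [-0.2, 1.1, -2.4]
opening: 0.385
```

```bash
cat > track.py <<'E'
from h import *
import pickle,glob,sys
from scipy.optimize import least_squares
from scipy.integrate import solve_ivp
DA=np.radians([0,90,180,270]); DR=np.array([.136,.096,.136,.096])
def model(p,t):
    th0,w0,k=p; w=w0;th=th0
    a=k*.0017/.034; c=k*.0006/.034  # speed |w|: w=(w0+c/a)e^{-at}-c/a
    t=np.asarray(t)-4.15; e=np.exp(-a*t); W=(w0+c/a)*e-c/a
    return th0-((w0+c/a)*(1-e)/a-c/a*t), W   # clockwise
def look(name="top"):
    t=sense()["clock"]; c=camera(name); pickle.dump((t,c),open("trk_%06.2f.pkl"%t,"wb")); return t,c
def obs():
    O=[]
    for f in glob.glob("t[0-9].*.pkl"):
        c=pickle.load(open(f,"rb")); O.append((float(f[1:5])-.05,c))
    for f in glob.glob("trk_*.pkl"): O.append(pickle.load(open(f,"rb")))
    return sorted(O,key=lambda o:o[0])
def fit(verbose=True):
    C0=pickle.load(open("c0.pkl","rb"))["top"]
    D=[(-.05,*d) for d in theta(C0)]
    p=np.array([np.radians(-162.8),1.86,1.0]); B=np.array([-.002,-.0015])
    O=[(t,theta(c)) for t,c in obs()]
    for it in range(3):
        rows=[]
        for t,ds in sorted(O,key=lambda o:o[0]):
            th=model(p,t)[0]; Q=DR[:,None]*np.c_[np.cos(th+DA),np.sin(th+DA)]+B
            for x,y,n in ds:
                d=np.hypot(*(Q-[x,y]).T); j=d.argmin()
                if d[j]<.03 and n>=18: rows.append((t,j,x,y))
        rows=np.array(rows);J=rows[:,1].astype(int)
        def res(q):
            th=model(q[:3],rows[:,0])[0]
            e=np.r_[rows[:,2]-q[3]-DR[J]*np.cos(th+DA[J]),rows[:,3]-q[4]-DR[J]*np.sin(th+DA[J])]/.004
            return np.r_[e,(q[2]-1)/.3,(q[3:]-[-.002,-.0015])/.002]
        s=least_squares(res,np.r_[p,B],loss="soft_l1"); p=s.x[:3];B=s.x[3:]
    cov=np.linalg.inv(s.jac.T@s.jac)
    if verbose:
        print("fit",p.round(4),"B",B.round(4),"sd",np.sqrt(np.diag(cov))[:3].round(4),"n",len(rows))
        r=res(np.r_[p,B])*4; n=len(rows)
        th=model(p,rows[:,0])[0]+DA[J]; dth=np.degrees((-r[:n]*np.sin(th)+r[n:2*n]*np.cos(th))/1000/DR[J])
        for t in np.unique(rows[:,0]): print("t%.2f resid deg"%t,dth[rows[:,0]==t].round(1),"dogs",J[rows[:,0]==t])
    return p
def ros(p,t):
    th=model(p,t)[0]+np.arctan2(43,82); return AX+.0926*np.stack([np.cos(th),np.sin(th)],-1)
E
python3 - <<'E'
from track import *
t,c=look();print(sense()["tool_pos"],sense()["opening"],sense()["clock"])
p=fit();print("w now",model(p,t)[1])
for q in (6.5,7,7.5,8): print(q,ros(p,q).round(3))
print(sense()["joint_efforts"] is None)
E
```

```text
[0.55204855 0.14950417 0.37544478] 0.3879707218532542 6.6
fit [-2.8468  1.845   1.006 ] B [-0.0043 -0.0005] sd [0.0188 0.0319 0.2898] n 12
t4.15 resid deg [-0.  -1.9  2.6  0.4] dogs [2 1 3 0]
t4.70 resid deg [ 0.3  1.1 -1.2 -0.4] dogs [2 3 1 0]
t5.65 resid deg [ 0.2 -1.2 -1.1  1.2] dogs [0 3 1 2]
w now 1.595066922304845
6.5 [0.661 0.047]
7 [ 0.626 -0.015]
7.5 [ 0.559 -0.034]
8 [ 0.5   -0.004]
False
```

```bash
python3 - <<'E'
import re
s=open("track.py").read()
s=s.replace('def obs():\n    O=[]','def obs():\n    O=[(5.70,pickle.load(open("s1.pkl","rb")))]')
s=s.replace('O=[(t,theta(c)) for t,c in obs()]','O=[(t,sd(c),theta(c)) for t,c in obs()]')
s=s.replace('B=np.array([-.002,-.0015])','B=np.array([-.002,-.0015,-.004,-.007])')
s=s.replace('for t,ds in sorted(O,key=lambda o:o[0]):','for t,k,ds in O:').replace('np.sin(th+DA)]+B\n','np.sin(th+DA)]+B[2*k:2*k+2]\n')
s=s.replace('n>=18: rows.append((t,j,x,y))','n>=18: rows.append((t,j,x,y,k))')
s=s.replace('rows=np.array(rows);J','rows=np.array(rows);S=rows[:,4].astype(int);J')
s=s.replace('-q[3]-','-q[3+2*S]-').replace('-q[4]-','-q[4+2*S]-').replace('(q[3:]-[-.002,-.0015])','(q[3:]-[-.002,-.0015,-.004,-.007])')
s=s.replace('def look','def sd(c): return int(c["position"][1]<-.5)\ndef look',1)
open("track.py","w").write(s)
E
python3 - <<'E'
from track import *
t,c=look("side")
save(c,"sd66.png");p=fit();print(sense()["clock"],model(p,t)[1])
for tt,c in obs(): print(tt,sd(c),[np.round(d,3).tolist() for d in theta(c)])
for q in np.arange(7,9.6,.1): print(q.round(2),ros(p,q).round(3),end=' ')
E
```

```text
fit [-2.8464  1.8341  0.924 ] B [-0.0043 -0.0005 -0.0056 -0.0096] sd [0.0185 0.0288 0.2042] n 20
t4.15 resid deg [-0.  -2.   2.6  0.4] dogs [2 1 3 0]
t4.70 resid deg [ 0.   0.9 -1.5 -0.7] dogs [2 3 1 0]
t5.65 resid deg [-0.2 -1.5 -1.4  0.8] dogs [0 3 1 2]
t5.70 resid deg [ 0.6  1.4 -0.6  0.7] dogs [0 1 3 2]
t6.60 resid deg [-0.1  0.3 -0.9  0.1] dogs [1 2 0 3]
6.65 1.6000676206406368
4.15 0 [[0.121, 0.037, 25.0], [0.019, -0.088, 18.0], [-0.034, 0.084, 28.0], [-0.128, -0.039, 72.0]]
4.7 0 [[0.095, -0.084, 21.0], [0.052, 0.068, 22.0], [-0.065, -0.069, 44.0], [-0.104, 0.085, 82.0]]
5.65 0 [[0.09, 0.095, 36.0], [0.057, -0.064, 21.0], [-0.069, 0.066, 75.0], [-0.094, -0.095, 72.0]]
5.7 1 [[0.095, 0.079, 47.0], [-0.07, 0.061, 57.0], [0.056, -0.083, 61.0], [-0.107, -0.099, 70.0]]
6.55 0 []
6.6 1 [[0.06, 0.059, 49.0], [-0.103, 0.083, 51.0], [0.09, -0.104, 61.0], [-0.073, -0.08, 66.0]]
7.0 [ 0.625 -0.015] 7.1 [ 0.613 -0.023] 7.2 [ 0.6   -0.029] 7.3 [ 0.587 -0.033] 7.4 [ 0.572 -0.035] 7.5 [ 0.558 -0.034] 7.6 [ 0.545 -0.031] 7.7 [ 0.531 -0.027] 7.8 [ 0.519 -0.02 ] 7.9 [ 0.508 -0.012] 8.0 [ 0.499 -0.002] 8.1 [0.49  0.009] 8.2 [0.484 0.021] 8.3 [0.48  0.034] 8.4 [0.477 0.047] 8.5 [0.476 0.06 ] 8.6 [0.478 0.073] 8.7 [0.481 0.086] 8.8 [0.486 0.098] 8.9 [0.492 0.11 ] 9.0 [0.5  0.12] 9.1 [0.509 0.129] 9.2 [0.52  0.136] 9.3 [0.531 0.142] 9.4 [0.543 0.147] 9.5 [0.555 0.15 ]
```

Emit:
move_arm(commands=[0,1,-12,0,0,0,-1,0,3,-45,0,0,0,-1,0,6,-85,0,0,0,-1,0,9,-120,0,0,0,-1,0,10,-137,0,0,0,-1])

```text
clock: 7.15
tool_pos: [0.4819, 0.0284, 0.3756]
eef_rot: [-0.874, 1.389, 0.875]
force: [-0.1, 0.7, -0.9]
opening: 0.386
```

Emit:
move_arm(commands=[0,0,0,0,0,0,-1,0,0,0,0,0,0,-1,0,0,0,0,0,0,-1,0,0,0,0,0,0,-1])

```text
clock: 7.55
tool_pos: [0.4846, 0.0304, 0.3757]
eef_rot: [-0.875, 1.388, 0.875]
force: [0.3, 0.3, -1.8]
opening: 0.388
```

```bash
cat > plan.py <<'E'
from track import *
def plan(n,cmd,zc,t0,lead=0.,zt=.351,start=0,p=None,dt=0.):
    """n calls of 5 rows starting at t0 from commanded xy cmd, z zc; print rounded call rows and carry rounding"""
    p=fit() if p is None else p
    cmd=np.array(cmd,float)
    for k in range(n):
        tt=t0+dt+.1*np.arange(1,6)+lead; R_=tyz(ros(p,tt)-cmd).round(0)
        print("t%.2f"%t0,[[int(a),int(b)] for a,b in R_])
        y,z=R_[-1]/1000; cmd=cmd+np.array([-CA*y+SA*z,SA*y+CA*z]); t0+=.5
    print("cmd end",cmd.round(4),"w",model(p,t0)[1]); return cmd
E
python3 - <<'E'
from plan import *
t,c=look("side");s=sense();print(s["clock"],s["tool_pos"])
p=fit()
for q in np.arange(7.8,8.6,.1): print(q.round(2),ros(p,q).round(4))
E
```

```text
7.6 [0.48457395 0.03030524 0.37562459]
fit [-2.8469  1.8286  0.8703] B [-0.0043 -0.0005 -0.0058 -0.0097] sd [0.0184 0.0235 0.1208] n 24
t4.15 resid deg [-0.  -2.   2.7  0.4] dogs [2 1 3 0]
t4.70 resid deg [-0.1  0.8 -1.6 -0.7] dogs [2 3 1 0]
t5.65 resid deg [-0.2 -1.6 -1.4  0.7] dogs [0 3 1 2]
t5.70 resid deg [ 0.5  1.2 -0.5  0.6] dogs [0 1 3 2]
t6.60 resid deg [ 0.1  0.5 -0.6  0.4] dogs [1 2 0 3]
t7.55 resid deg [-0.4  0.8 -0.3 -0.2] dogs [2 3 1 0]
7.8 [ 0.5179 -0.0192]
7.9 [ 0.5069 -0.0107]
8.0 [ 0.4974 -0.0007]
8.1 [0.4895 0.0106]
8.2 [0.4833 0.0228]
8.3 [0.4791 0.0358]
8.4 [0.4768 0.0491]
8.5 [0.4765 0.0626]
```

Run:
```python
from plan import *
p=fit(False)
print(tyz(ros(p,np.array([8.3]))-np.array([.4845,.0303])))
plan(5,[.4845,.0303],.3756,8.1,p=p)
for q in(12,14,16,18,20):print(q,model(p,q)[1])
```

```text
[[7.22617523 2.60392015]]
t8.10 [[-2, -7], [7, 3], [15, 14], [21, 26], [25, 38]]
t8.60 [[3, 13], [3, 27], [2, 40], [-1, 53], [-6, 65]]
t9.10 [[-7, 11], [-15, 21], [-24, 30], [-35, 37], [-46, 43]]
t9.60 [[-12, 4], [-24, 7], [-36, 8], [-49, 7], [-61, 5]]
t10.10 [[-11, -4], [-22, -9], [-33, -16], [-42, -24], [-50, -33]]
cmd end [0.66   0.0771] w 1.2947588032615958
12 1.197380034629036
14 1.0681657760092267
16 0.9497211079175797
18 0.8411484198165021
20 0.7416249141034986
```

Emit:
move_arm(commands=[0,0,0,0,0,0,-1,0,0,0,0,0,0,-1,0,0,0,0,0,0,-1,0,0,0,0,0,0,-1,0,0,0,0,0,0,-1])

```text
clock: 8.1
tool_pos: [0.4843, 0.0296, 0.3757]
eef_rot: [-0.874, 1.388, 0.874]
force: [0.3, -0.1, -1.6]
opening: 0.384
```

Emit:
move_arm(commands=[0,2,0,0,0,0,-1,0,8,5,0,0,0,-1,0,15,14,0,0,0,-1,0,21,26,0,0,0,-1,3,25,38,0,0,0,-1])

```text
clock: 8.6
tool_pos: [0.4781, 0.0761, 0.3729]
eef_rot: [-0.874, 1.387, 0.874]
force: [0.1, 1.1, -0.5]
opening: 0.387
```

Emit:
move_arm(commands=[7,3,13,0,0,0,-1,13,3,27,0,0,0,-1,18,2,40,0,0,0,-1,21,-1,53,0,0,0,-1,21,-6,65,0,0,0,-1])

```text
clock: 9.1
tool_pos: [0.5124, 0.1317, 0.351]
eef_rot: [-0.874, 1.389, 0.875]
force: [-1.0, 0.2, -1.3]
opening: 0.387
```

Emit:
move_arm(commands=[0,-7,11,0,0,0,-1,0,-15,21,0,0,0,-1,0,-24,30,0,0,0,-1,0,-35,37,0,0,0,-1,0,-46,43,0,0,0,-1])

```text
clock: 9.6
tool_pos: [0.573, 0.1496, 0.3518]
eef_rot: [-0.874, 1.388, 0.874]
force: [-0.2, -0.3, -1.5]
opening: 0.388
```

Emit:
move_arm(commands=[0,-12,4,0,0,0,-1,0,-24,7,0,0,0,-1,0,-36,8,0,0,0,-1,0,-49,7,0,0,0,-1,0,-61,5,0,0,0,-1])

```text
clock: 10.1
tool_pos: [0.6299, 0.127, 0.3517]
eef_rot: [-0.874, 1.388, 0.874]
force: [0.4, -1.0, -1.0]
opening: 0.389
```

Emit:
move_arm(commands=[0,-11,-4,0,0,0,-1,0,-22,-9,0,0,0,-1,0,-33,-16,0,0,0,-1,0,-42,-24,0,0,0,-1,0,-52,-35,0,0,0,-1])

```text
clock: 10.6
tool_pos: [0.661, 0.0728, 0.3517]
eef_rot: [-0.874, 1.388, 0.874]
force: [-0.3, -0.4, -1.4]
opening: 0.385
```

Run:
```python
from plan import *
s=sense();print(s["clock"],s["tool_pos"])
t,c=look("side");s=sense();print(s["clock"],s["tool_pos"])
p=fit();print("rosette now",ros(p,t),ros(p,t+.05))
plan(6,[.6609,.0744],.351,10.65,p=p)
save(c,"ride1.png")
P=cloud(c)
u,v=proj(c,[[*ros(p,t),.08]]);print(u,v)
u,v=int(u[0]),int(v[0]);cv2.imwrite("pics/ride1c.png",cv2.resize(c["pixels"][v-75:v+45,u-80:u+80],None,fx=5,fy=5,interpolation=cv2.INTER_CUBIC)[:,:,::-1])
```

```text
10.6 [0.66096326 0.07282011 0.35169802]
10.65 [0.66146772 0.0707397  0.35169899]
fit [-2.848   1.8256  0.8523] B [-0.0043 -0.0005 -0.006  -0.01  ] sd [0.0168 0.0135 0.0367] n 28
t4.15 resid deg [ 0.  -1.9  2.7  0.5] dogs [2 1 3 0]
t4.70 resid deg [-0.1  0.8 -1.6 -0.8] dogs [2 3 1 0]
t5.65 resid deg [-0.3 -1.7 -1.5  0.7] dogs [0 3 1 2]
t5.70 resid deg [ 0.5  1.  -0.4  0.5] dogs [0 1 3 2]
t6.60 resid deg [ 0.1  0.3 -0.5  0.3] dogs [1 2 0 3]
t7.55 resid deg [-0.3  0.7 -0.1 -0.2] dogs [2 3 1 0]
t10.60 resid deg [ 0.1 -0.3  0.6 -0.6] dogs [1 0 2 3]
rosette now [0.65989945 0.07566495] [0.66085506 0.06972211]
t10.65 [[-8, -15], [-12, -26], [-15, -37], [-17, -49], [-17, -61]]
t11.15 [[2, -11], [5, -22], [9, -33], [15, -43], [21, -52]]
t11.65 [[8, -9], [17, -16], [26, -22], [36, -27], [47, -31]]
t12.15 [[11, -2], [21, -3], [32, -3], [43, -1], [54, 2]]
t12.65 [[10, 3], [19, 8], [28, 14], [36, 21], [43, 29]]
t13.15 [[6, 9], [11, 18], [15, 27], [18, 37], [20, 47]]
cmd end [0.4809 0.0874] w 1.100311246544445
[262.72608057] [171.5374539]
```

View pics/ride1c.png

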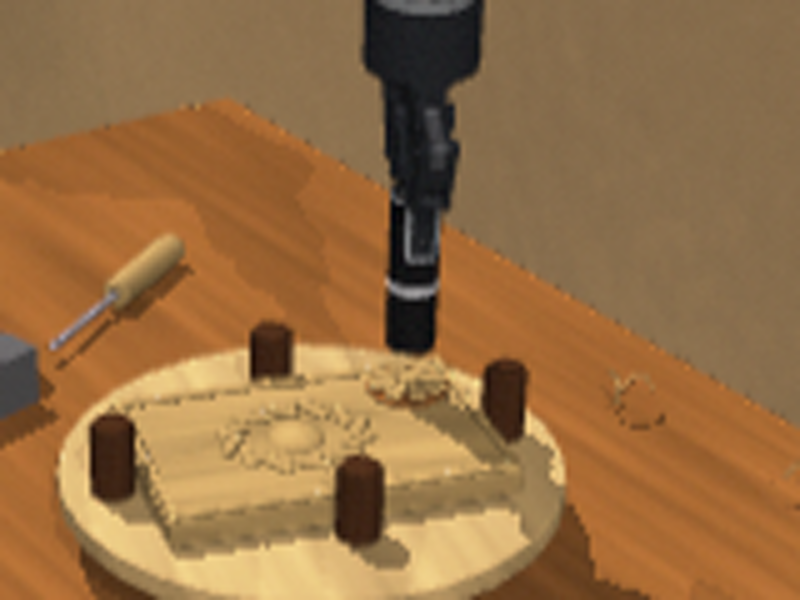

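The ride view shows the barrel upright, with its lower end at (410,345) directly above the rosette at (408,380) and a clear gap. I carry on riding.

Emit:
move_arm(commands=[0,-8,-15,0,0,0,-1,0,-12,-26,0,0,0,-1,0,-15,-37,0,0,0,-1,0,-17,-49,0,0,0,-1,0,-17,-61,0,0,0,-1])

```text
clock: 11.15
tool_pos: [0.6493, 0.0104, 0.3517]
eef_rot: [-0.874, 1.388, 0.874]
force: [0.3, 0.2, -0.8]
opening: 0.385
```

Emit:
move_arm(commands=[0,2,-11,0,0,0,-1,0,5,-22,0,0,0,-1,0,9,-33,0,0,0,-1,0,15,-43,0,0,0,-1,0,21,-52,0,0,0,-1])

```text
clock: 11.65
tool_pos: [0.6073, -0.0269, 0.3517]
eef_rot: [-0.874, 1.388, 0.874]
force: [0.1, 0.3, -1.7]
opening: 0.388
```

Emit:
move_arm(commands=[0,8,-9,0,0,0,-1,0,17,-16,0,0,0,-1,0,26,-22,0,0,0,-1,0,36,-27,0,0,0,-1,0,47,-31,0,0,0,-1])

```text
clock: 12.15
tool_pos: [0.5516, -0.034, 0.3518]
eef_rot: [-0.874, 1.388, 0.874]
force: [0.1, 0.7, -1.1]
opening: 0.385
```

Emit:
move_arm(commands=[0,11,-2,0,0,0,-1,0,21,-3,0,0,0,-1,0,32,-3,0,0,0,-1,0,43,-1,0,0,0,-1,0,54,2,0,0,0,-1])

```text
clock: 12.65
tool_pos: [0.5039, -0.0083, 0.3517]
eef_rot: [-0.874, 1.388, 0.874]
force: [0.4, -0.3, -1.3]
opening: 0.388
```

Emit:
move_arm(commands=[0,10,3,0,0,0,-1,0,19,8,0,0,0,-1,0,28,14,0,0,0,-1,0,36,21,0,0,0,-1,0,43,29,0,0,0,-1])

```text
clock: 13.15
tool_pos: [0.4781, 0.0367, 0.3517]
eef_rot: [-0.874, 1.388, 0.874]
force: [1.1, 0.3, -0.4]
opening: 0.392
```

Emit:
move_arm(commands=[0,6,9,0,0,0,-1,0,11,18,0,0,0,-1,0,15,27,0,0,0,-1,0,18,37,0,0,0,-1,0,20,49,0,0,0,-1])

```text
clock: 13.65
tool_pos: [0.4817, 0.0895, 0.3517]
eef_rot: [-0.874, 1.388, 0.874]
force: [-0.5, -0.0, -1.6]
opening: 0.389
```

Run:
```python
from plan import *
s=sense();print(s["clock"],s["tool_pos"])
t,c=look("side");s=sense();print(s["clock"],s["tool_pos"])
p=fit();print("rosette now",ros(p,t),ros(p,t+.05))
plan(8,[.4818,.0892],.351,13.70,p=p)
u,v=proj(c,[[*ros(p,t),.08]]);u,v=int(u[0]),int(v[0]);cv2.imwrite("pics/ride2c.png",cv2.resize(c["pixels"][v-75:v+45,u-80:u+80],None,fx=5,fy=5,interpolation=cv2.INTER_CUBIC)[:,:,::-1])
```

```text
13.65 [0.48172224 0.08946361 0.35169407]
13.7 [0.48242906 0.09068848 0.35182606]
fit [-2.8466  1.8275  0.8586] B [-0.0043 -0.0005 -0.0061 -0.0101] sd [0.0154 0.0098 0.0191] n 32
t4.15 resid deg [-0.  -2.   2.6  0.4] dogs [2 1 3 0]
t4.70 resid deg [-0.1  0.8 -1.6 -0.8] dogs [2 3 1 0]
t5.65 resid deg [-0.3 -1.6 -1.5  0.7] dogs [0 3 1 2]
t5.70 resid deg [ 0.5  0.9 -0.3  0.6] dogs [0 1 3 2]
t6.60 resid deg [ 0.2  0.3 -0.4  0.4] dogs [1 2 0 3]
t7.55 resid deg [-0.2  0.7  0.1 -0.1] dogs [2 3 1 0]
t10.60 resid deg [-0.2 -0.4  0.4 -0.7] dogs [1 0 2 3]
t13.65 resid deg [-0.1  0.6 -0.3 -0.1] dogs [3 0 2 1]
rosette now [0.48089887 0.08651229] [0.48259227 0.0912936 ]
t13.70 [[0, 12], [0, 22], [-2, 32], [-5, 42], [-9, 51]]
t14.20 [[-5, 8], [-11, 16], [-17, 23], [-24, 30], [-32, 36]]
t14.70 [[-8, 5], [-17, 8], [-26, 12], [-35, 14], [-44, 15]]
t15.20 [[-9, 0], [-18, -1], [-27, -2], [-36, -5], [-45, -8]]
t15.70 [[-8, -4], [-15, -9], [-22, -14], [-29, -20], [-35, -27]]
t16.20 [[-5, -7], [-9, -14], [-13, -22], [-16, -30], [-18, -39]]
t16.70 [[-1, -8], [-2, -16], [-1, -25], [-1, -33], [1, -41]]
t17.20 [[2, -8], [6, -16], [9, -23], [13, -30], [18, -36]]
cmd end [ 0.6086 -0.0258] w 0.8657852834584682
```

View pics/ride2c.png

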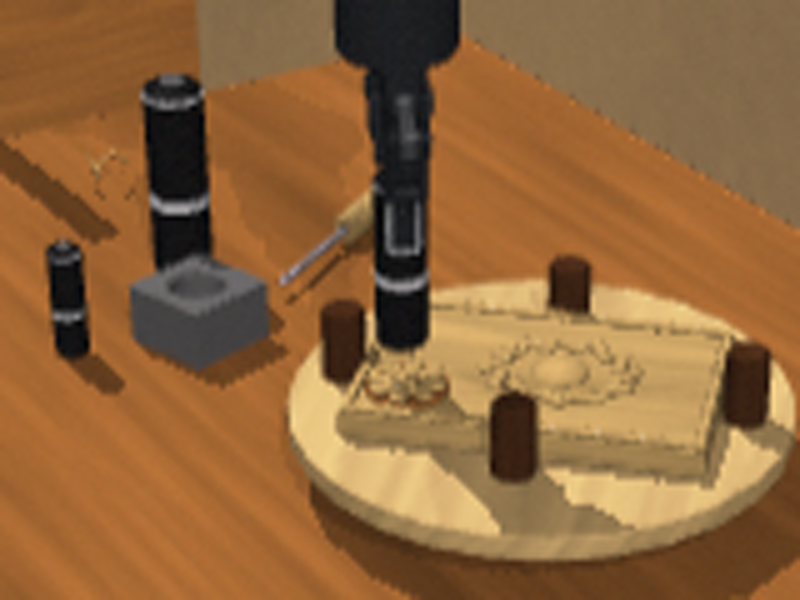

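The second view shows the lens at (402,345) centred over the rosette at (407,380), upright. I keep riding without any camera pause.

Emit:
move_arm(commands=[0,0,12,0,0,0,-1,0,0,22,0,0,0,-1,0,-2,32,0,0,0,-1,0,-5,42,0,0,0,-1,0,-9,51,0,0,0,-1])

```text
clock: 14.2
tool_pos: [0.5124, 0.1314, 0.3517]
eef_rot: [-0.874, 1.388, 0.874]
force: [0.5, 0.5, -2.1]
opening: 0.385
```

Emit:
move_arm(commands=[0,-5,8,0,0,0,-1,0,-11,16,0,0,0,-1,0,-17,23,0,0,0,-1,0,-24,30,0,0,0,-1,0,-32,36,0,0,0,-1])

```text
clock: 14.7
tool_pos: [0.5569, 0.1496, 0.3517]
eef_rot: [-0.874, 1.388, 0.874]
force: [-0.1, -0.7, -1.9]
opening: 0.384
```

Emit:
move_arm(commands=[0,-8,5,0,0,0,-1,0,-17,8,0,0,0,-1,0,-26,12,0,0,0,-1,0,-35,14,0,0,0,-1,0,-44,15,0,0,0,-1])

```text
clock: 15.2
tool_pos: [0.603, 0.1436, 0.3516]
eef_rot: [-0.874, 1.388, 0.874]
force: [-0.2, 0.3, -1.7]
opening: 0.387
```

Emit:
move_arm(commands=[0,-9,0,0,0,0,-1,0,-18,-1,0,0,0,-1,0,-27,-2,0,0,0,-1,0,-36,-5,0,0,0,-1,0,-45,-8,0,0,0,-1])

```text
clock: 15.7
tool_pos: [0.6399, 0.1166, 0.3517]
eef_rot: [-0.874, 1.388, 0.874]
force: [0.0, 0.1, -1.7]
opening: 0.388
```

Emit:
move_arm(commands=[0,-8,-4,0,0,0,-1,0,-15,-9,0,0,0,-1,0,-22,-14,0,0,0,-1,0,-29,-20,0,0,0,-1,0,-35,-27,0,0,0,-1])

```text
clock: 16.2
tool_pos: [0.6596, 0.0771, 0.3517]
eef_rot: [-0.874, 1.388, 0.874]
force: [0.1, 0.2, -1.8]
opening: 0.389
```

Emit:
move_arm(commands=[0,-5,-7,0,0,0,-1,0,-9,-14,0,0,0,-1,0,-13,-22,0,0,0,-1,0,-16,-30,0,0,0,-1,0,-18,-39,0,0,0,-1])

```text
clock: 16.7
tool_pos: [0.6586, 0.0341, 0.3517]
eef_rot: [-0.874, 1.388, 0.874]
force: [-0.5, 0.4, -1.3]
opening: 0.381
```

Emit:
move_arm(commands=[0,-1,-8,0,0,0,-1,0,-2,-16,0,0,0,-1,0,-1,-25,0,0,0,-1,0,-1,-33,0,0,0,-1,0,1,-41,0,0,0,-1])

```text
clock: 17.2
tool_pos: [0.6397, -0.0023, 0.3517]
eef_rot: [-0.874, 1.388, 0.874]
force: [0.1, -0.6, -2.2]
opening: 0.388
```

Emit:
move_arm(commands=[0,2,-8,0,0,0,-1,0,6,-16,0,0,0,-1,0,9,-23,0,0,0,-1,0,13,-30,0,0,0,-1,0,18,-36,0,0,0,-1])

```text
clock: 17.7
tool_pos: [0.6077, -0.0268, 0.3517]
eef_rot: [-0.874, 1.388, 0.874]
force: [-0.9, 0.7, -2.2]
opening: 0.389
```

Run:
```python
from plan import *
s=sense();print(s["clock"],s["tool_pos"])
p=fit(False);print(ros(p,17.7))
plan(5,[.6086,-.0258],.351,17.7,p=p)
```

```text
17.7 [ 0.6076982  -0.02679813  0.35171819]
[ 0.60826332 -0.02586389]
t17.70 [[6, -6], [11, -12], [18, -17], [24, -21], [31, -25]]
t18.20 [[7, -3], [14, -5], [22, -7], [29, -8], [37, -9]]
t18.70 [[7, 0], [15, 1], [22, 2], [29, 3], [36, 6]]
t19.20 [[7, 3], [13, 6], [20, 10], [25, 14], [31, 18]]
t19.70 [[5, 5], [9, 11], [13, 16], [17, 22], [20, 28]]
cmd end [0.4766 0.0574] w 0.7417550930468301
```

Emit:
move_arm(commands=[0,6,-6,0,0,0,-1,0,11,-12,0,0,0,-1,0,18,-17,0,0,0,-1,0,24,-21,0,0,0,-1,0,31,-25,0,0,0,-1])

```text
clock: 18.2
tool_pos: [0.5689, -0.0356, 0.3517]
eef_rot: [-0.874, 1.388, 0.874]
force: [-0.1, 0.2, -0.8]
opening: 0.384
```

Emit:
move_arm(commands=[0,7,-3,0,0,0,-1,0,14,-5,0,0,0,-1,0,22,-7,0,0,0,-1,0,29,-8,0,0,0,-1,0,37,-9,0,0,0,-1])

```text
clock: 18.7
tool_pos: [0.5317, -0.0275, 0.3517]
eef_rot: [-0.874, 1.388, 0.874]
force: [-0.4, 0.9, -1.8]
opening: 0.383
```

Emit:
move_arm(commands=[0,7,0,0,0,0,-1,0,15,1,0,0,0,-1,0,22,2,0,0,0,-1,0,29,3,0,0,0,-1,0,36,6,0,0,0,-1])

```text
clock: 19.2
tool_pos: [0.5019, -0.0064, 0.3517]
eef_rot: [-0.874, 1.388, 0.874]
force: [-0.2, -0.4, -1.3]
opening: 0.385
```

Emit:
move_arm(commands=[0,7,3,0,0,0,-1,0,13,6,0,0,0,-1,0,20,10,0,0,0,-1,0,25,14,0,0,0,-1,0,31,18,0,0,0,-1])

```text
clock: 19.7
tool_pos: [0.4821, 0.0234, 0.3517]
eef_rot: [-0.874, 1.388, 0.874]
force: [-0.1, -0.0, -1.1]
opening: 0.383
```

Emit:
move_arm(commands=[-8,5,5,0,0,0,-1,-25,7,10,0,0,0,-1,-40,8,14,0,0,0,-1,-45,8,14,0,0,0,-1,-45,8,14,0,0,0,-1])

```text
clock: 20.2
tool_pos: [0.4812, 0.0391, 0.3975]
eef_rot: [-0.875, 1.387, 0.874]
force: [-0.2, -0.7, -1.0]
opening: 0.39
```

Run:
```python
from plan import *
t,c=look("side");s=sense();print(s["clock"],s["tool_pos"])
p=fit(False);print(model(p,t))
fit()
d=np.array([[.4585,.3363]])-s["tool_pos"][:2];print(tyz(d),d)
```

```text
20.25 [0.48096428 0.03901047 0.39678697]
(np.float64(-22.4407882668289), np.float64(0.736941922650871))
fit [-2.843   1.8308  0.866 ] B [-0.0043 -0.0004 -0.0061 -0.0102] sd [0.0133 0.0058 0.0072] n 36
t4.15 resid deg [-0.2 -2.2  2.5  0.2] dogs [2 1 3 0]
t4.70 resid deg [-0.2  0.7 -1.7 -0.9] dogs [2 3 1 0]
t5.65 resid deg [-0.3 -1.6 -1.4  0.7] dogs [0 3 1 2]
t5.70 resid deg [ 0.6  0.9 -0.2  0.6] dogs [0 1 3 2]
t6.60 resid deg [ 0.3  0.4 -0.2  0.5] dogs [1 2 0 3]
t7.55 resid deg [-0.   0.8  0.3  0.1] dogs [2 3 1 0]
t10.60 resid deg [-0.1 -0.3  0.4 -0.6] dogs [1 0 2 3]
t13.65 resid deg [-0.4  0.3 -0.6 -0.4] dogs [3 0 2 1]
t20.20 resid deg [ 0.  -0.   0.3 -0.1] dogs [3 2 0 1]
[[148.69185806 258.45058357]] [[-0.02246428  0.29728953]]
```

Emit:
move_arm(commands=[0,12,20,0,0,0,-1,0,34,58,0,0,0,-1,0,56,98,0,0,0,-1,0,79,138,0,0,0,-1,0,102,177,0,0,0,-1])

```text
clock: 20.75
tool_pos: [0.465, 0.2441, 0.3959]
eef_rot: [-0.874, 1.389, 0.874]
force: [0.8, -0.9, -1.4]
opening: 0.383
```

Emit:
move_arm(commands=[0,20,34,0,0,0,-1,0,35,61,0,0,0,-1,0,44,76,0,0,0,-1,0,47,81,0,0,0,-1,0,47,81,0,0,0,-1])

```text
clock: 21.25
tool_pos: [0.458, 0.3359, 0.3961]
eef_rot: [-0.875, 1.389, 0.875]
force: [-0.8, -0.4, -1.7]
opening: 0.384
```

Emit:
move_arm(commands=[15,0,0,0,0,0,-1,45,0,0,0,0,0,-1,70,0,0,0,0,0,-1,82,0,0,0,0,0,-1,82,0,0,0,0,0,-1])

```text
clock: 21.75
tool_pos: [0.458, 0.3347, 0.3134]
eef_rot: [-0.874, 1.392, 0.873]
force: [0.4, 0.7, -1.7]
opening: 0.385
```

Run:
```python
from plan import *
c=camera("side");s=sense();print(s["clock"],s["tool_pos"],s["force"])
d=np.array([[.4585,.3363]])-s["tool_pos"][:2];print(tyz(d))
u,v=proj(c,[[.4585,.3363,.06]]);u,v=int(u[0]),int(v[0]);cv2.imwrite("pics/ret.png",cv2.resize(c["pixels"][v-60:v+30,u-60:u+60],None,fx=6,fy=6,interpolation=cv2.INTER_CUBIC)[:,:,::-1])
```

```text
21.8 [0.45836039 0.33521411 0.31463617] [-0.52686945 -0.00603451 -0.38015264]
[[0.34317596 1.03978953]]
```

View pics/ret.png

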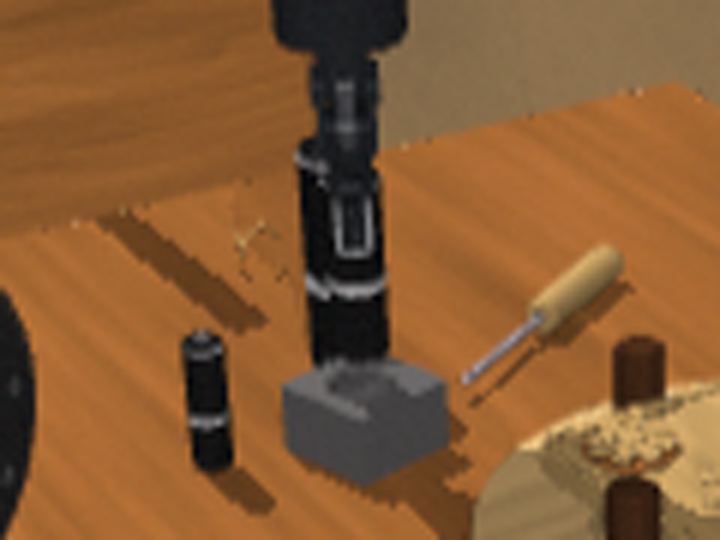

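The view shows the microscope upright, its lens about 25 mm over the holder's hole (360,380) and lined up with it. I lower it gently and watch the force.

Emit:
move_arm(commands=[4,0,1,0,0,0,-1,14,0,1,0,0,0,-1,24,0,1,0,0,0,-1,34,0,1,0,0,0,-1,40,0,1,0,0,0,-1])

```text
clock: 22.3
tool_pos: [0.4583, 0.3368, 0.2735]
eef_rot: [-0.874, 1.389, 0.874]
force: [-0.5, 0.7, -1.2]
opening: 0.391
```

Emit:
move_arm(commands=[4,0,0,0,0,0,-1,8,0,0,0,0,0,-1,12,0,0,0,0,0,-1,14,0,0,0,0,0,-1,14,0,0,0,0,0,-1])

```text
clock: 22.8
tool_pos: [0.4586, 0.3369, 0.2605]
eef_rot: [-0.874, 1.388, 0.874]
force: [0.2, -0.1, -1.1]
opening: 0.386
```

Emit:
move_arm(commands=[1,0,0,0,0,0,-1,2,0,0,0,0,0,-1,3,0,0,0,0,0,-1,3.5,0,0,0,0,0,-1,3.5,0,0,0,0,0,-1])

```text
clock: 23.3
tool_pos: [0.4586, 0.3369, 0.2572]
eef_rot: [-0.874, 1.388, 0.874]
force: [-0.5, 0.1, -2.0]
opening: 0.387
```

Emit:
move_arm(commands=[0.5,0,0,0,0,0,-1,1,0,0,0,0,0,-1,1,0,0,0,0,0,-1])

```text
clock: 23.6
tool_pos: [0.4587, 0.337, 0.2571]
eef_rot: [-0.874, 1.387, 0.874]
force: [-3.4, -2.3, 16.2]
opening: 0.388
```

It has touched bottom at TCP z 0.257, the same height as at the grasp, so it is fully home. I release and rise.

Emit:
move_arm(commands=[-0.5,0,0,0,0,0,0.3,-0.5,0,0,0,0,0,0.3,-0.5,0,0,0,0,0,0.3,-0.5,0,0,0,0,0,0.3,-0.5,0,0,0,0,0,0.3])

```text
clock: 24.1
tool_pos: [0.4585, 0.3369, 0.2566]
eef_rot: [-0.874, 1.388, 0.874]
force: [-0.4, 0.0, 0.1]
opening: 0.652
```

Emit:
move_arm(commands=[-10,0,0,0,0,0,0.3,-40,0,0,0,0,0,0.3,-85,0,0,0,0,0,0.3,-130,0,0,0,0,0,0.3,-150,0,0,0,0,0,0.3])

```text
clock: 24.6
tool_pos: [0.459, 0.3372, 0.4115]
eef_rot: [-0.873, 1.383, 0.874]
force: [1.1, 0.6, -0.2]
opening: 0.647
```

Emit:
move_arm(commands=[0,0,-10,0,0,0,0.3,0,15,-30,0,0,0,0.3,0,30,-45,0,0,0,0.3,0,35,-50,0,0,0,0.3,0,35,-50,0,0,0,0.3])

```text
clock: 25.1
tool_pos: [0.4048, 0.3066, 0.4067]
eef_rot: [-0.874, 1.388, 0.874]
force: [0.9, -0.2, 0.6]
opening: 0.648
```

Run:
```python
from plan import *
C0=pickle.load(open("c0.pkl","rb"))
for n in("wrist","side","top"):
    c=camera(n);P=cloud(c);ok=c["z_map"]>0;near=ok&(np.hypot(P[...,0]-.4585,P[...,1]-.3363)<.045)
    Q=P[near&(P[...,2]>.115)&(P[...,2]<.14)]
    if len(Q):
        z=np.percentile(Q[:,2],95);T=Q[Q[:,2]>z-.005];print(n,"top z",np.median(T[:,2]),T.mean(0).round(4),cv2.minEnclosingCircle(T[:,:2].astype(np.float32)))
    if n=="wrist":w=c
    if n=="side":sd_=c
    if n!="wrist": 
        d=np.abs(c["pixels"].astype(int)-C0[n]["pixels"].astype(int)).max(2)>60
        print(n,"changed jar/mallet px",[int(d[b-18:b+18,a-18:a+18].sum()) for a,b in (((373,236),(392,157),(118,172),(128,257)) if n=="top" else ((289,275),(365,240),(205,155),(149,168)))])
s=sense();print(s["clock"],s["tool_pos"],s["opening"],s["force"])
a=cv2.resize(w["pixels"],(400,300));u,v=(175,160);b=cv2.resize(sd_["pixels"][v-60:v+60,u-80:u+80],(400,300));cv2.imwrite("pics/end.png",np.hstack([a,b])[:,:,::-1])
```

```text
wrist top z 0.1297678034430338 [0.4569 0.3369 0.1297] ((0.45785823464393616, 0.33672866225242615), 0.016797037795186043)
side top z 0.13136140803216023 [0.4556 0.3335 0.1314] ((0.4587753117084503, 0.3360251784324646), 0.01774510182440281)
side changed jar/mallet px [0, 0, 0, 53]
top top z 0.1312235458253047 [0.4578 0.3363 0.1316] ((0.4578554630279541, 0.33655163645744324), 0.01671445742249489)
top changed jar/mallet px [0, 0, 0, 413]
25.25 [0.40615582 0.30727826 0.4066875 ] 0.6502896865059288 [-1.45299036  0.43651894 -0.24488255]
```

View pics/end.png

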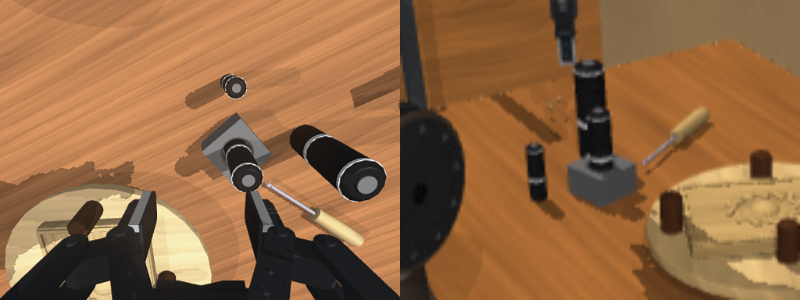

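The final view shows the microscope upright in the holder (wrist view (245,165), side view (600,140)). Its top is at 0.130 m, as at the start. The decoys and gouge are in place and the gripper is clear. The changed pixels near the small decoy in the top view come from the arm covering it. I hand the job in.

```bash
python3 -c "from plant import *; print(close_job())"
```

```text
the job is handed in; nothing more can be done
None
```

The job is done and handed in at about 25 s on the robot's clock; it reported no verdict.

- **Push:** I pushed dog_b clockwise with shut fingers to about 1.83 rad/s, a turn every 3.4 s, then left the table to coast.
- **Ride:** The microscope rode over the rosette from about 9.1 to 19.7 s, upright. By the measured tool height its lens was about 26 mm above the flower. The dog-angle fit agreed to under 1° while riding, and the tool was within about 2–3 mm of the predicted rosette each time I compared them. The table was still at about 0.75 rad/s (8.4 s a turn) when the ride ended. Two camera pauses of 0.05 s during the ride cost about 3 mm for a moment. Nothing touched the panel that I could see.
- **Return:** The microscope went back into the holder, touching bottom at 16 N at the same height as at the grasp. I then let it go and moved clear.

**Last checks:**
- The microscope's top is at 0.130 m and centred over the holder to about 1 mm in all three views.
- The jar, mallet and gouge are unchanged in both the top and side pictures.
- The small decoy microscope showed changed pixels in both, 413 in the top view and 53 in the side view. I put the top-view change down to the arm covering it, and the final pictures show it standing where it was. I did not measure it further.
- No check failed.

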